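# Set the jaw gap of a wire-spacing jig with its knurled wheel

## Robot

A 6-joint arm with a two-finger parallel gripper is mounted at the origin on the work surface. World frame = base frame: x ahead of the robot, y to its left, z up, the work surface at z = 0. Lengths are in m, angles in rad, forces in N, time in s.
With the tool pointing down it reaches from about 0.375 to 0.925 m from the base axis. Payload 5.7 kg.
Tool frame: the origin (TCP) lies on the centre line of the jaws, within the pads' length; the fingertips stand 11 mm ahead of it and the grasp point (between the pads) lies 8 mm behind it; z points along the fingers, y is the direction in which the jaws open and shut (so a half turn about z gives the same grasp; the last joint's range is limited). The gripper opens to 85 mm and grips with 20 to 120 N. Pads are 22 mm wide; open, the fingers measure 114 mm over their backs; the gripper's body (76 mm by 85 mm) begins 54 mm behind the grasp point. The pads swing forward as they close: fully open they stand 13 mm farther back than shut.
Start: joints at [1.19, 0.359, 1.51, -0, 1.272, -0.115], TCP at [0.158, 0.579, 0.242] pointing down, gripper open.
Joint ranges: [-2.97, 2.97], [-1.01, 2.36], [0.21, 2.38], [-0.96, 4.11], [0.2, 2.71], [-2.98, 2.98]. Speed limits (rad/s): [2.39, 2.39, 3.14, 3.14, 3.14, 3.14].

## Interface

Orientations are given as [roll, pitch, yaw] about the fixed x, y, z axes, in that order (R = Rz(yaw) Ry(pitch) Rx(roll)).
In Python, from bench import r gives the robot as it stands.
- The arm moves only by the tool carry_out, never from a script. Its argument "moves" is text: rows parted by semicolons, each of 6 numbers parted by spaces: the shift along the tool's x, y, z in m, then the turn, a rotation vector about the tool's x, y, z in rad. In form: tx ty tz rx ry rz; .... A call has 1 to 10 rows; each row is the pose to reach, as a shift and turn from the pose measured when the call began, along the tool's axes at that moment; what a row does not reach only later rows make up. A row lasts 1/12 s, in which the tool goes at most 41.7 mm and 7.16 degrees, less where a joint would pass 70% of its speed; a pose out of reach is approached as far as the arm can. A call with a gripper value outside its range is refused whole. "hand" is the opening, from 0 (shut) to 1 (fully open), set as the call begins (left out, the last holds). The fingers move at their own pace and stop on an object; "newtons" is the grip in N (left out, the last holds). Time passes only in rows, so rows that repeat a pose let the fingers close. It gives the time, the measured TCP pose, the force and the opening at its end, in the units of the state.
- r.get_obs(): the state, without advancing time (a new reading comes with each control period).
- r.get_image(name): name is "scene" or "top" or "wrist"; returns the picture (420x560x3 uint8, red, green, blue); there is no depth.
- r.get_calibration(name): a dict with "fx", "fy", "cx", "cy" (pixels), "distortion" ([k1, k2, p1, p2, k3] as OpenCV has them; the pictures are not rectified), "extrinsics" (4x4, takes a point from camera to world coordinates); the wrist camera has in their place "mount" (4x4, takes a point from camera to tool coordinates, whose origin is the TCP and whose axes are the flange's). Camera axes: x right, y down, z forward; pixel columns grow to the right and rows downward; lengths in m; the calibration is good to about 2 mm. A picture is of the moment at which its call begins: read the wrist's pose just before it. get_calibration takes no time and is no camera call.
- r.finish_job(): hands the job in, once; it reports no verdict.
Trained networks look in the newest picture that a camera, given by its name, has taken for a name from the list of things; names that differ only in an ending like _2 or _b are one class to them, and where a whole thing is asked for, a point or a joint stands for the part that bears it (a point fixed in the world has none). Each returns a list of dicts, best first, with "score" (0 to 1); they miss things now and then, are a little off and sometimes report something else, mostly with a low value. They report only what shows in the picture. A call takes as long as a camera call.
- r.spot_in(label, camera): "centre" ([x, y, z] in m, in the coordinates of the camera as it stood for that picture, good to about 4 mm: the middle of the surface that is visible of it).
- r.trace(label, camera): "pixels" (420x560 bool, what is visible of it).
- r.place_of(label, camera): "centre" ([x, y, z] in m, in the coordinates of the camera as it stood for that picture, good to about 4 mm: a listed point, or the origin of a listed thing).
The state is a dict: "t": time; "joint_positions": joint angles; "qvel": joint speeds; "tau": joint torques, N m; "eef_pos": TCP position; "tool_rot": TCP orientation; "contact_force": force on the tool from outside, world axes, zero at the start; "ft_torque": the same for the moment, N m; "gripper_width": opening from 0.0 (shut) to 1.0 (fully open).
Only numpy, scipy, OpenCV 4.12 (cv2) and the standard library are available. Lean on these libraries where they do the work, as an engineer would, in place of code of your own. Each camera call takes 0.05 s, during which the arm holds its last target. There are 200 camera calls.

## Task

Set the gap of the wire-spacing jig: with a fingertip on top, roll its knurled wheel, in as many strokes as it takes, until the sliding jaw has closed towards the fixed jaw so far that its pointer blade stands level with the raised gauge mark (blade's middle within the mark's width). Then, with the gap set, push the jig's lock lever fully over, away from the robot. Move the jaw only by the wheel and never touch the jaw or its pointer; pick nothing up, and leave the loose things where they are.

Things in the scene. Friction and masses are not known exactly. Their poses are not given: they have to be found in the camera images.
- jig: grey base plate 170 x 310 x 15 mm fixed to the bench. Origin: centre of its underside, on the bench. Its z is up, x points away from the robot, y is the direction in which the sliding jaw closes. The fixed jaw stands at the +y end (jig frame x 2 to 48 mm, y 100 to 133 mm, up to z 60 mm)
- wheel_axle (a point): centre of the knurled steel wheel: x -42, y -10, z 60 mm in the jig frame. Level axle along the jig's x, radius 36, width 26 mm: crown 96 mm above the bench. Fixed 8 mm cheeks flank it up to z 67, 40 mm long in y. It does not give: press on its crown with 4 to 15 N and drag level along y. It turns at 1.4 N on the rim and stays where left
- wheel (a joint): turn of the wheel, rad; grows as its top is dragged towards the jig's +y, and the jaw then moves +y (closes) by 18 mm per rad, that is 1 mm for each 2 mm of rim travel; dragging the top towards -y opens it again. Range 0 to 4.72
- jaw: sliding steel jaw block with a copper face, 46 mm (x) x 48 mm (y), up to z 59 mm above the bench, at x 2 to 48 mm in the jig frame, driven by the wheel through rack and pinion. Origin: under the middle of its front face, 15 mm above the bench; y is the closing direction. Not to be touched
- pointer (a point): top middle of the pointer blade (3 mm wide in y), fixed to the sliding jaw and sticking out of it towards the jig's +x, its end at x 59 mm in the jig frame, 33 mm above the bench
- gauge: the gauge mark: a raised dark steel bar, 20 (x) x 6 (y) x 12 mm high, across the aluminium scale strip at the jig's far (+x) edge, just beyond the pointer's end. Origin: centre of its underside, 21 mm above the bench; axes parallel to the jig's. The gap is set when the pointer's y in this frame lies within 3 mm of 0; it starts 18 to 52 mm short (negative y)
- lock (a joint): lock lever, rad: 0 to 0.1 at the start (leaning 0.5 rad towards the robot), 1.0 fully over (leaning 0.5 rad away from it, jig's +x). It stays where it is left and moves under about 1 N at its knob
- lock_tip (a point): centre of the lock lever's round black knob (26 mm across) at the end of an 80 mm arm, whose pivot lies at x 28, y -115, z 37 mm in the jig frame, axis along the jig's y. Knob centre about x -10, z 107 mm (jig frame) at the start, z 117 upright, x 66, z 107 when fully over. Its grey block is 70 x 50 mm, up to z 40, pivot boss to z 50
- tip: bystander, loose, to be left alone: brass electrode tip, 20 mm across, 32 mm high, standing on the jig's base plate. Origin: centre of its underside
- block: bystander, loose, to be left alone: steel block 30 x 50 x 25 mm lying on the jig's base plate. Origin: centre of its underside
- pliers: bystander, loose, to be left alone: pliers, 165 mm long, lying on the bench. Origin: centre of its underside
- spool: bystander, loose, to be left alone: wire spool, 68 mm across, 36 mm high. Origin: centre of its underside
- jar: bystander, loose, to be left alone: glass jar 56 mm across, 70 mm high. Origin: centre of its underside
- brush: bystander, loose, to be left alone: brush 200 mm long with a wooden handle, lying on the bench. Origin: centre of its underside

How it is judged:
On the way, in this order (a step that is already met when the one before it is completed fails the run):
1. the pointer stands within the gauge mark's width, the jaw at rest, the lever not yet pushed (y of pointer in the frame of gauge between -0.003 and 0.003 m and value of joint lock below 0.4 rad and velocity of joint wheel between -0.05 and 0.05 rad/s), for 0.3 s.
2. the lock lever is fully over (value of joint lock above 0.88 rad), for 0.2 s.
At the end, for the whole second after the job is handed in: The middle of the pointer blade stands within 3 mm of the middle of the gauge mark (along the slide), the wheel is still, and the lock lever is over (joint above 0.88 of 1.0 rad) (y of pointer in the frame of gauge between -0.003 and 0.003 m and value of joint lock above 0.88 rad and velocity of joint wheel between -0.05 and 0.05 rad/s); the robot touches nothing.
It fails at once if the sliding jaw or its pointer is touched (contact force between any of the fingers, the arm and jaw above 0.5 N).
It fails at once if a loose thing is lifted or shifted by more than 20 mm (distance of any of tip, block, pliers, spool, jar, brush from where it was at the start of the episode above 0.02 m).
It also fails if it takes over 64 s, if anything falls off the work surface, if the arm or the gripper's body presses on something with over 40 N, if the wrist force passes 120 N, or if a joint passes its speed limit or range.

## Working session

There is one attempt and no reset: what is moved stays moved. The work goes in short steps, Python scripts to look and compute and a tool call to move; the robot and the scene stay as the last step left them, time stands still between calls to the robot, and variables do not carry over. Pictures are saved under pics/ and viewed, about 8 in all and at most 12, crops included, and the job is handed in when it is done.

Besides the shell and the picture viewer there is one more tool, called by a JSON object that holds its "fn" and its "kwargs", one argument or row to a line. carry_out: Moves the arm, as the interface text tells. Its arguments: {"type":"object","properties":{"moves":{"type":"string"},"hand":{"type":"number"},"newtons":{"type":"number"}},"required":["moves"]}

```bash
mkdir -p pics; cat > h.py <<'E'
from bench import r
import numpy as np, cv2
from scipy.spatial.transform import Rotation as R
def T(cam,o):
    c=r.get_calibration(cam)
    if 'extrinsics' in c: return np.array(c['extrinsics'])
    M=np.eye(4); M[:3,:3]=R.from_euler('xyz',o['tool_rot']).as_matrix(); M[:3,3]=o['eef_pos']
    return M@np.array(c['mount'])
def w(X,p): return (X@np.append(p,1))[:3]
def shoot(cam,fn,labels=(),f='place_of'):
    o=r.get_obs(); im=r.get_image(cam); cv2.imwrite('pics/'+fn,cv2.cvtColor(im,cv2.COLOR_RGB2BGR))
    X=T(cam,o); out={}
    for l in labels:
        d=getattr(r,f)(l,cam)
        for e in d[:2]: print(cam,l,round(e['score'],2),w(X,e['centre']).round(4))
        if d: out[l]=w(X,d[0]['centre'])
    return im,X,out
E
python3 - <<'E'
from h import *
o=r.get_obs(); print(o['eef_pos'],o['tool_rot'],o['contact_force'],o['t'])
for c in('scene','top'):
    shoot(c,c+'1.png',['jig','wheel_axle','pointer','gauge','lock_tip','jaw'])
print(r.get_obs()['t'])
E
```

```text
[0.15735397 0.57830185 0.24143165] [-3.13973245e+00 -1.87405930e-04  2.87586516e+00] [0.76361089 0.51075309 0.26248813] 0.0
scene jig 0.62 [ 5.26e-01 -3.53e-02 -4.00e-04]
scene wheel_axle 0.68 [ 0.5015  0.1843 -0.001 ]
scene pointer 0.74 [ 0.5799 -0.0124  0.0337]
scene pointer 0.63 [ 0.5278 -0.0376 -0.0019]
scene gauge 0.44 [0.5768 0.0268 0.0195]
scene lock_tip 0.64 [ 0.5532 -0.1443  0.1139]
scene lock_tip 0.54 [0.4352 0.0617 0.0183]
scene jaw 0.88 [ 0.5478 -0.0227  0.0154]
top jig 0.65 [ 0.5253 -0.0367  0.0019]
top wheel_axle 0.89 [ 0.4913 -0.0598  0.06  ]
top pointer 0.83 [ 0.5834 -0.0144  0.0328]
top lock_tip 0.49 [ 0.5619 -0.1482  0.1076]
top jaw 0.8 [ 0.546  -0.0248  0.0188]
0.7
```

View pics/top1.png

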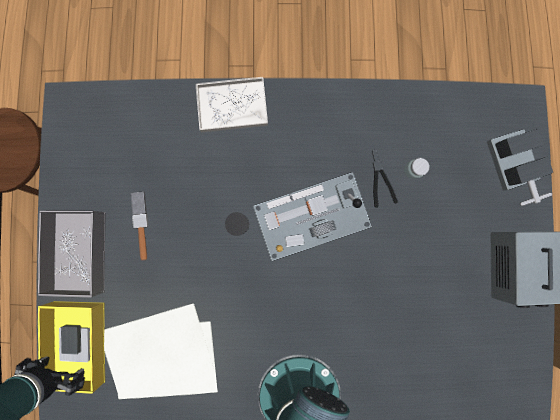

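View pics/scene1.png

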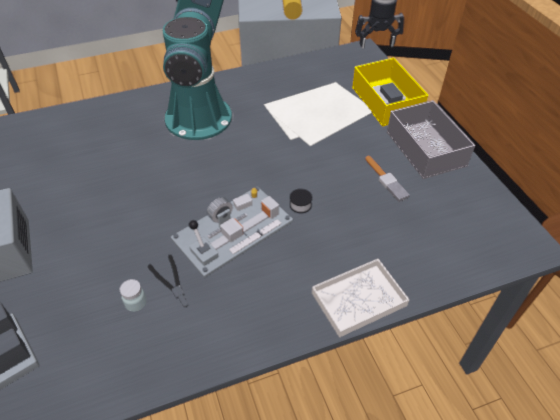

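The top view shows the jig at about (315,215), with the lock knob at (357,203) and the wheel at (323,229). Its yaw is about +0.33. In the scene view the knob is at (193,225) and the wheel at (220,208). Next I move above the wheel with the gripper shut.

{"fn": "carry_out", "kwargs": {
  "moves": "-0.25 -0.25 -0.04 0 0 0.5; -0.25 -0.25 -0.04 0 0 0.5; -0.25 -0.25 -0.04 0 0 0.5; -0.25 -0.25 -0.04 0 0 0.5; -0.25 -0.25 -0.04 0 0 0.5; -0.25 -0.25 -0.04 0 0 0.5; -0.25 -0.25 -0.04 0 0 0.5; -0.25 -0.25 -0.04 0 0 0.5; -0.25 -0.25 -0.04 0 0 0.5; -0.25 -0.25 -0.04 0 0 0.5",
  "hand": 0
}}

```text
t: 1.53
eef_pos: [0.3354, 0.2689, 0.2832]
tool_rot: [3.14, 0.002, 2.372]
contact_force: [0.3, 0.3, -0.2]
gripper_width: 0.001
```

```bash
python3 - <<'E'
from h import *
o=r.get_obs();print(o)
print(r.get_calibration('wrist'))
Rm=R.from_euler('xyz',o['tool_rot']).as_matrix()
print(Rm.T@(np.array([.49,-.06,.28])-o['eef_pos']), (R.from_matrix(Rm).inv()*R.from_euler('xyz',[np.pi,0,1.90])).as_rotvec())
E
```

```text
{'t': 1.5333, 'joint_positions': array([ 0.51658064,  0.06600765,  1.79449517, -0.00213251,  1.27932084,
       -0.28370762]), 'qvel': array([ 0.0706428 ,  0.01552555, -0.00267219,  0.05069904, -0.00961186,
        0.08641809]), 'tau': array([ -1.30699787, -33.04785132, -27.8225255 ,  -0.28930348,
         0.12525219,  -0.73298268]), 'eef_pos': array([0.33537908, 0.26889559, 0.28317921]), 'tool_rot': array([3.14046703e+00, 2.45693911e-03, 2.37169420e+00]), 'contact_force': array([ 0.30657292,  0.34436938, -0.22184216]), 'ft_torque': array([ 0.03138494, -0.01262707, -0.01969078]), 'gripper_width': 0.0009773879915458488}
{'fx': 302.5941593650608, 'fy': 302.5941593650608, 'cx': 275.46213718748754, 'cy': 209.0858306550777, 'distortion': array([0.00639535, 0.        , 0.        , 0.        , 0.        ]), 'mount': array([[-2.90845942e-04, -9.65943576e-01, -2.58752630e-01,
         6.71339902e-02],
       [ 9.99997982e-01, -7.95326942e-04,  1.84498838e-03,
         5.07476408e-04],
       [-1.98794761e-03, -2.58751571e-01,  9.65941858e-01,
        -1.31114325e-01],
       [ 0.00000000e+00,  0.00000000e+00,  0.00000000e+00,
         1.00000000e+00]])}
[-0.33993793 -0.12851954  0.00386977] [0.00168414 0.00214574 0.4716953 ]
```

{"fn": "carry_out", "kwargs": {
  "moves": "-0.34 -0.128 0.02 0 0 0.47; -0.34 -0.128 0.02 0 0 0.47; -0.34 -0.128 0.02 0 0 0.47; -0.34 -0.128 0.02 0 0 0.47; -0.34 -0.128 0.02 0 0 0.47; -0.34 -0.128 0.02 0 0 0.47; -0.34 -0.128 0.02 0 0 0.47; -0.34 -0.128 0.02 0 0 0.47; -0.34 -0.128 0.02 0 0 0.47; -0.34 -0.128 0.02 0 0 0.47"
}}

```text
t: 2.37
eef_pos: [0.4939, -0.0646, 0.2638]
tool_rot: [3.138, 0.005, 1.898]
contact_force: [0.9, 0.3, 0.9]
gripper_width: -0.001
```

```bash
python3 - <<'E'
from h import *
o=r.get_obs();print(o['eef_pos'],o['tool_rot'])
shoot('wrist','w1.png',['jig','wheel_axle','pointer','gauge','lock_tip','jaw','tip','block'])
print(r.get_obs()['t'])
E
```

```text
[ 0.49393343 -0.06460547  0.26377268] [3.13767341 0.00527728 1.89787785]
wrist jig 0.94 [ 0.525  -0.0355 -0.0023]
wrist wheel_axle 0.64 [ 0.4907 -0.0589  0.056 ]
wrist wheel_axle 0.4 [ 0.5465 -0.0209  0.0169]
wrist pointer 0.79 [ 0.5832 -0.0072  0.034 ]
wrist gauge 0.72 [ 0.4888 -0.0594  0.0563]
wrist gauge 0.63 [0.5818 0.0266 0.0193]
wrist lock_tip 0.56 [ 0.5606 -0.1443  0.1133]
wrist jaw 0.89 [ 0.547  -0.02    0.0152]
wrist tip 0.7 [ 0.5585 -0.1438  0.1122]
wrist tip 0.62 [0.437  0.0655 0.016 ]
wrist block 0.87 [0.4596 0.023  0.0154]
2.8167
```

View pics/w1.png

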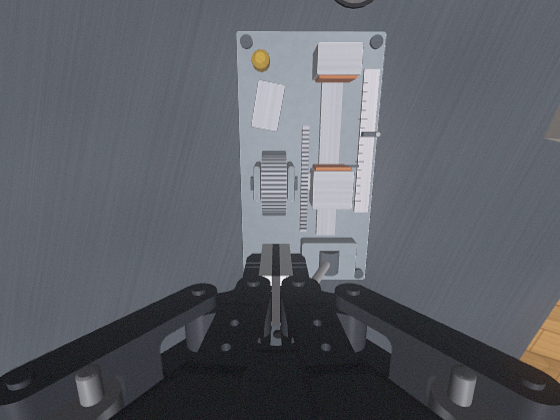

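The wrist view shows the wheel at (274,183), the jaw at (333,187), the gauge mark at (370,134) and the tip and block at the upper left. The jig's y runs up the image. I'll zoom in on the pointer and gauge.

```bash
cat >> h.py <<'E'
def pix2w(X,uv,z):
    c=r.get_calibration('wrist'); K=np.array([[c['fx'],0,c['cx']],[0,c['fy'],c['cy']],[0,0,1]])
    n=cv2.undistortPoints(np.array([uv],float).reshape(-1,1,2),K,c['distortion']).reshape(-1,2)
    d=np.c_[n,np.ones(len(n))]@X[:3,:3].T
    return X[:3,3]+d*((z-X[2,3])/d[:,2])[:,None]
E
python3 - <<'E'
from h import *
im=cv2.imread('pics/w1.png'); 
cv2.imwrite('pics/w1c.png',cv2.resize(im[60:240,300:400],None,fx=6,fy=6,interpolation=cv2.INTER_CUBIC)[:1080:2,::1][:600])
c=im[110:210,310:400]; cv2.imwrite('pics/w1c.png',cv2.resize(c,None,fx=6,fy=6,interpolation=cv2.INTER_CUBIC))
X=T('wrist',r.get_obs())
P=pix2w(X,[[237,31],[385,33],[243,280],[246,41],[376,41]],.015); print(P)
d=P[0]-P[2]; print('yaw left edge',np.arctan2(d[1],d[0])-np.pi/2); d=P[4]-P[3]; print('yaw screws',np.arctan2(d[1],d[0]), np.linalg.norm(P[1]-P[0]))
E
```

```text
[[ 0.39403001  0.09014198  0.015     ]
 [ 0.55167812  0.14246195  0.015     ]
 [ 0.49280248 -0.20200561  0.015     ]
 [ 0.40658349  0.08385445  0.015     ]
 [ 0.54542907  0.13178893  0.015     ]]
yaw left edge 0.3260263151658902
yaw screws 0.3324243122210569 0.16610329180153857
```

View pics/w1c.png

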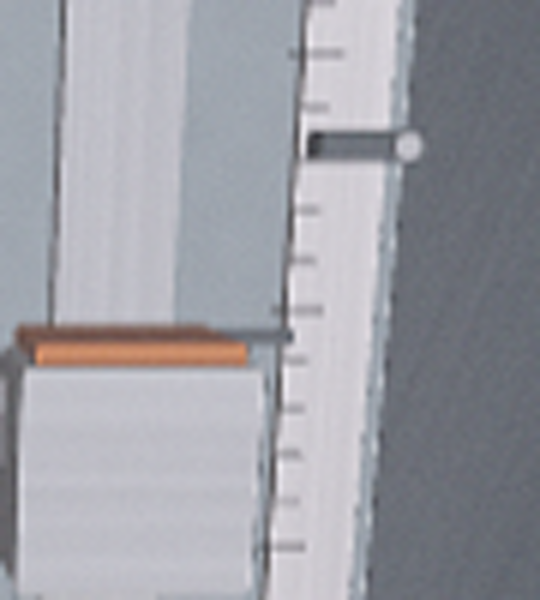

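The crop shows the pointer tip at full-image pixel (357.5,166.2) and the middle of the gauge mark at (368,134.2). Both tops are at z 33 mm.

```bash
python3 - <<'E'
from h import *
o=r.get_obs();X=T('wrist',o)
P=pix2w(X,[[357.5,166.2],[364,134.2]],.033); y=.328; J=np.array([-np.sin(y),np.cos(y)])
print(P,(P[1]-P[0])[:2]@J)
Rm=R.from_euler('xyz',o['tool_rot']).as_matrix()
ax=np.array([.525,-.0355])+np.array([[np.cos(y),-np.sin(y)],[np.sin(y),np.cos(y)]])@[-.042,-.010]; print('axle',ax)
for yy,z in((-.010,.122),(-.010,.112),(-.010,.107)):
    t=np.r_[ax+J*yy,z]; print(Rm.T@(t-o['eef_pos']))
print((R.from_matrix(Rm).inv()*R.from_euler('xyz',[np.pi,0,y+np.pi/2])).as_rotvec())
E
```

```text
[[ 0.57583544 -0.00457776  0.033     ]
 [ 0.56839275  0.03206317  0.033     ]] 0.03708521874353915
axle [ 0.48846058 -0.0584972 ]
[-0.00920456 -0.00187134  0.14202924]
[-0.00918826 -0.00189358  0.1520292 ]
[-0.00918011 -0.0019047   0.15702918]
[0.00222743 0.00162504 0.00457334]
```

{"fn": "carry_out", "kwargs": {
  "moves": "-0.009 -0.002 0.04 0.002 0.0016 0.0046; -0.009 -0.002 0.08 0.002 0.0016 0.0046; -0.009 -0.002 0.115 0.002 0.0016 0.0046; -0.009 -0.002 0.14 0.002 0.0016 0.0046; -0.009 -0.002 0.15 0.002 0.0016 0.0046; -0.009 -0.002 0.15 0.002 0.0016 0.0046; -0.009 -0.002 0.15 0.002 0.0016 0.0046"
}}

```text
t: 3.4
eef_pos: [0.4919, -0.0676, 0.1146]
tool_rot: [3.141, 0.0, 1.899]
contact_force: [0.2, -0.3, 0.9]
gripper_width: -0.003
```

{"fn": "carry_out", "kwargs": {
  "moves": "0 0 0.004 0 0 0; 0 0 0.007 0 0 0; 0 0 0.008 0 0 0; 0 0 0.0085 0 0 0; 0 0 0.0085 0 0 0"
}}

```text
t: 3.82
eef_pos: [0.4926, -0.0677, 0.107]
tool_rot: [3.14, 0.001, 1.899]
contact_force: [-0.4, 0.2, 4.3]
gripper_width: 0.002
```

{"fn": "carry_out", "kwargs": {
  "moves": "0 0 0.0018 0 0 0; 0.003 0 0.002 0 0 0; 0.006 0 0.002 0 0 0; 0.009 0 0.002 0 0 0; 0.012 0 0.002 0 0 0; 0.015 0 0.002 0 0 0; 0.018 0 0.002 0 0 0; 0.018 0 0.002 0 0 0"
}}

```text
t: 4.48
eef_pos: [0.487, -0.0509, 0.1065]
tool_rot: [3.139, 0.002, 1.9]
contact_force: [-3.3, 0.1, 13.8]
gripper_width: -0.0
```

```bash
cat >> h.py <<'E'
def meas(n):
    im,X,_=shoot('wrist',n)
    o=r.get_obs(); y=.328; J=np.array([-np.sin(y),np.cos(y)])
    ax=np.array([.48846,-.0585]); print('tip along y from axle',(o['eef_pos'][:2]-ax)@J,o['eef_pos'],o['contact_force'])
    p=r.place_of('pointer','wrist'); g=r.place_of('gauge','wrist')
    for nme,d in(('p',p),('g',g)):
        for e in d[:2]: print(nme,e['score'],w(X,e['centre']).round(4),'s=',((w(X,e['centre'])[:2]-[.525,-.0355])@J).round(4))
    return im,X
E
python3 -c "
from h import *
meas('w2.png')"
```

```text
tip along y from axle 0.007684599903916864 [ 0.48704831 -0.05086304  0.10649574] [-3.57460031 -0.10308787 13.21993173]
p 0.95 [ 0.5809 -0.0022  0.0364] s= 0.0135
g 0.6 [0.5811 0.0272 0.0185] s= 0.0413
```

View pics/w2.png

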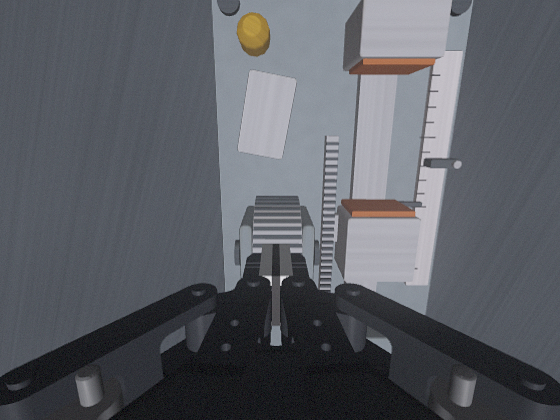

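Stroke one turned the wheel. The pointer tip is now at (418,204) and the near end of the gauge mark at (428,162). I'll compute what remains, lift, return and stroke again.

```bash
python3 - <<'E'
from h import *
X=T('wrist',r.get_obs()); P=pix2w(X,[[418,204],[429,162]],.033); J=np.array([-np.sin(.328),np.cos(.328)]); print((P[1]-P[0])[:2]@J,(P[:,:2]-[.525,-.0355])@J)
E
```

```text
0.029084486342653506 [0.01367622 0.04276071]
```

{"fn": "carry_out", "kwargs": {
  "moves": "0 0 -0.006 0 0 0; -0.009 0 -0.006 0 0 0; -0.018 0 -0.006 0 0 0; -0.018 0 -0.004 0 0 0; -0.018 0 0 0 0 0; -0.018 0 0.0005 0 0 0; -0.018 0 0.0005 0 0 0"
}}

```text
t: 5.22
eef_pos: [0.4939, -0.0689, 0.1067]
tool_rot: [3.138, 0.004, 1.899]
contact_force: [-1.7, -3.1, 12.9]
gripper_width: 0.003
```

{"fn": "carry_out", "kwargs": {
  "moves": "0.003 0 0.001 0 0 0; 0.006 0 0.001 0 0 0; 0.009 0 0.001 0 0 0; 0.012 0 0.001 0 0 0; 0.015 0 0.001 0 0 0; 0.018 0 0.001 0 0 0; 0.020 0 0.001 0 0 0; 0.020 0 0.001 0 0 0"
}}

```text
t: 5.88
eef_pos: [0.4875, -0.0501, 0.1064]
tool_rot: [3.137, 0.004, 1.899]
contact_force: [-1.6, 0.0, 16.2]
gripper_width: -0.005
```

```bash
python3 -c "
from h import *
meas('w3.png')"
```

```text
tip along y from axle 0.008289365255462085 [ 0.48753592 -0.05005829  0.10634894] [-3.61970092  0.33980433 16.12359805]
p 0.79 [0.5744 0.0074 0.0334] s= 0.0247
```

{"fn": "carry_out", "kwargs": {
  "moves": "0 0 -0.006 0 0 0; -0.009 0 -0.006 0.002 0.001 0; -0.018 0 -0.006 0.002 0.001 0; -0.018 0 -0.004 0.002 0.001 0; -0.018 0 0 0.002 0.001 0; -0.018 0 0.0001 0.002 0.001 0; -0.018 0 0.0001 0.002 0.001 0"
}}

```text
t: 6.62
eef_pos: [0.4942, -0.0681, 0.1068]
tool_rot: [3.138, 0.005, 1.899]
contact_force: [-0.8, -2.2, 10.9]
gripper_width: -0.002
```

{"fn": "carry_out", "kwargs": {
  "moves": "0.003 0 0.0006 0 0 0; 0.006 0 0.0006 0 0 0; 0.009 0 0.0006 0 0 0; 0.012 0 0.0006 0 0 0; 0.015 0 0.0006 0 0 0; 0.018 0 0.0006 0 0 0; 0.020 0 0.0006 0 0 0; 0.020 0 0.0006 0 0 0"
}}

```text
t: 7.28
eef_pos: [0.4878, -0.0491, 0.1064]
tool_rot: [3.138, 0.005, 1.899]
contact_force: [-1.8, 0.5, 10.3]
gripper_width: 0.001
```

```bash
python3 -c "
from h import *
meas('w4.png')"
```

```text
tip along y from axle 0.00908575234990479 [ 0.48779842 -0.04912773  0.10636003] [-2.77112557 -0.47516215 11.12564294]
p 0.67 [0.5748 0.0195 0.0325] s= 0.036
g 0.81 [0.5788 0.0278 0.0188] s= 0.0426
```

{"fn": "carry_out", "kwargs": {
  "moves": "0 0 -0.006 0 0 0; -0.009 0 -0.006 0.002 0.001 0; -0.018 0 -0.006 0.002 0.001 0; -0.018 0 -0.006 0.002 0.001 0; -0.018 0 -0.006 0.002 0.001 0"
}}

```text
t: 7.85
eef_pos: [0.4938, -0.067, 0.1121]
tool_rot: [3.14, 0.004, 1.897]
contact_force: [-0.1, 0.3, 0.5]
gripper_width: 0.002
```

```bash
python3 -c "
from h import *
im,X=meas('w5.png')
c=cv2.imread('pics/w5.png')[120:220,380:480]; cv2.imwrite('pics/w5c.png',cv2.resize(c,None,fx=5,fy=5,interpolation=cv2.INTER_CUBIC))"
```

```text
tip along y from axle -0.009266915825515466 [ 0.49344622 -0.066592    0.11205536] [-0.71842416  0.82087339  0.19173986]
p 0.73 [0.5732 0.0179 0.0361] s= 0.0351
g 0.68 [0.5797 0.028  0.0208] s= 0.0425
g 0.57 [0.5748 0.0184 0.0349] s= 0.0349
```

View pics/w5c.png

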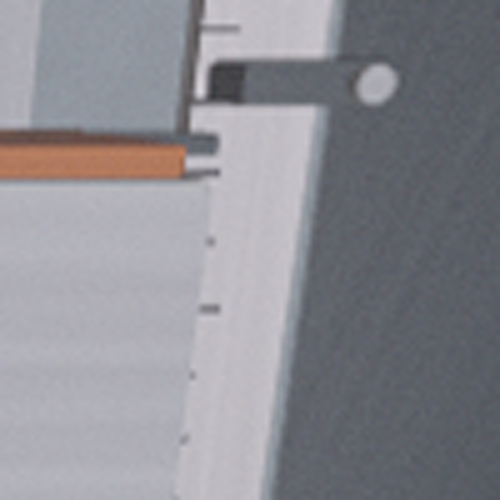

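The crop has the pointer middle at y≈144 and the gauge middle at y≈82, at 7.2 px/mm. That leaves 8.6 mm, or 17 mm of rim travel.

{"fn": "carry_out", "kwargs": {
  "moves": "0 0 0.004 0 0 0; 0 0 0.0058 0 0 0; 0 0 0.0065 0 0 0; 0 0 0.0065 0 0 0; 0.003 0 0.0066 0 0 0; 0.006 0 0.0066 0 0 0; 0.009 0 0.0066 0 0 0; 0.012 0 0.0066 0 0 0; 0.0145 0 0.0066 0 0 0; 0.0165 0 0.0066 0 0 0"
}}

```text
t: 8.83
eef_pos: [0.4882, -0.0508, 0.1065]
tool_rot: [3.14, 0.005, 1.899]
contact_force: [-3.4, -1.7, 13.1]
gripper_width: 0.004
```

{"fn": "carry_out", "kwargs": {
  "moves": "0 0 0.0002 0 0 0; 0 0 0.0002 0 0 0"
}}

```text
t: 9.0
eef_pos: [0.488, -0.0506, 0.1066]
tool_rot: [3.14, 0.005, 1.9]
contact_force: [-1.9, 0.9, 7.0]
gripper_width: 0.002
```

```bash
python3 -c "
from h import *
im,X=meas('w6.png')
c=cv2.imread('pics/w6.png')[110:210,390:490]; cv2.imwrite('pics/w6c.png',cv2.resize(c,None,fx=5,fy=5,interpolation=cv2.INTER_CUBIC))"
```

```text
tip along y from axle 0.00763282542373038 [ 0.48800506 -0.05059215  0.10661019] [-1.5120407   0.84090183  8.58938485]
p 0.79 [0.5705 0.0246 0.0341] s= 0.0422
g 0.92 [0.5804 0.0286 0.0186] s= 0.0429
```

View pics/w6c.png

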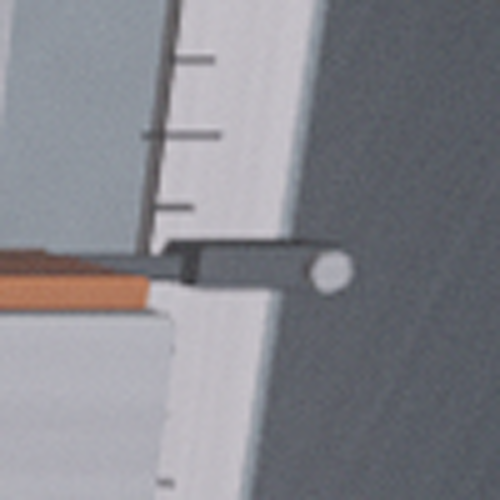

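The pointer middle (y≈267) is level with the gauge middle (y≈267). I'll lift off straight, rest and check.

{"fn": "carry_out", "kwargs": {
  "moves": "0 0 -0.01 0 0 0; 0 0 -0.03 0 0 0; 0 0 -0.05 0 0 0; 0 0 -0.05 0 0 0; 0 0 -0.05 0 0 0; 0 0 -0.05 0 0 0"
}}

```text
t: 9.65
eef_pos: [0.4874, -0.0502, 0.1559]
tool_rot: [3.141, 0.004, 1.899]
contact_force: [0.2, 0.1, -0.3]
gripper_width: 0.001
```

```bash
python3 -c "
from h import *
im,X=meas('w7.png')
o=r.get_obs(); d=r.place_of('lock_tip','wrist')
for e in d[:2]: print('lock',e['score'],w(X,e['centre']))
y=.328; Q=np.array([[np.cos(y),-np.sin(y)],[np.sin(y),np.cos(y)]])
Rm=R.from_euler('xyz',o['tool_rot']).as_matrix()
for x,z in((-.055,.157),(-.055,.109),(.044,.109)):
    t=np.r_[np.array([.525,-.0355])+Q@[x,-.115],z]; print(t,Rm.T@(t-o['eef_pos']))
c=cv2.imread('pics/w7.png')[110:210,360:460]; cv2.imwrite('pics/w7c.png',cv2.resize(c,None,fx=5,fy=5,interpolation=cv2.INTER_CUBIC))"
```

```text
tip along y from axle 0.00834140796856159 [ 0.48708964 -0.05015518  0.15559776] [-1.19807635 -0.30251795 -0.29996304]
p 0.73 [0.5705 0.0253 0.0335] s= 0.0429
g 0.77 [0.5811 0.0315 0.0197] s= 0.0453
[ 0.50997941 -0.16208745  0.157     ] [-0.11332084 -0.01441905 -0.00110416]
[ 0.50997941 -0.16208745  0.109     ] [-0.1131603  -0.01439792  0.04689557]
[ 0.60370158 -0.13019457  0.109     ] [-0.11322111  0.08460206  0.04685218]
```

View pics/w7c.png

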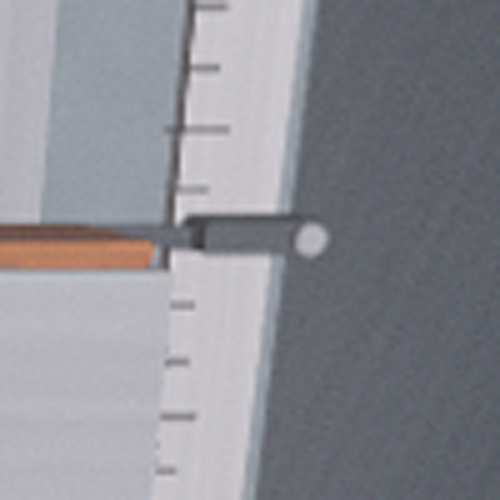

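After lift-off the pointer (y≈237) is still level with the mark (y≈236). Now the lever.

{"fn": "carry_out", "kwargs": {
  "moves": "-0.03 -0.014 0 0 0 0; -0.06 -0.014 0 0 0 0; -0.09 -0.014 0 0 0 0; -0.113 -0.014 0 0 0 0; -0.113 -0.014 0 0 0 0; -0.113 -0.014 0.02 0 0 0; -0.113 -0.014 0.047 0 0 0; -0.113 -0.014 0.047 0 0 0; -0.113 -0.014 0.047 0 0 0"
}}

```text
t: 10.6
eef_pos: [0.5086, -0.1608, 0.1076]
tool_rot: [-3.138, -0.0, 1.899]
contact_force: [0.2, 0.5, 1.1]
gripper_width: 0.0
```

```bash
python3 -c "
from h import *
im,X,_=shoot('wrist','w8.png',['lock_tip'])
shoot('scene','s8.png',['lock_tip']); c=cv2.imread('pics/s8.png')[150:290,130:320]; cv2.imwrite('pics/s8c.png',cv2.resize(c,None,fx=4,fy=4,interpolation=cv2.INTER_CUBIC))"
```

```text
wrist lock_tip 0.85 [ 0.5588 -0.1455  0.1138]
scene lock_tip 0.49 [ 0.5541 -0.1473  0.1117]
```

View pics/s8c.png

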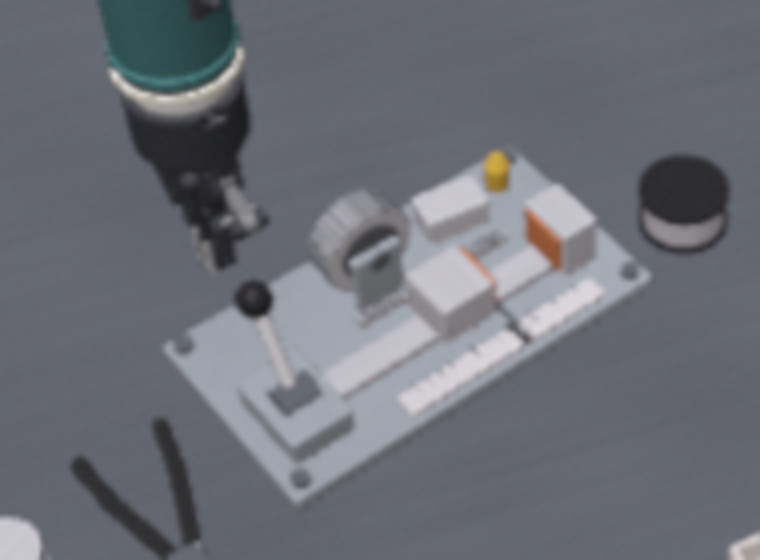

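In the scene crop the fingertip at (215,260) stands just robot-side of the knob at (254,298), and the pointer meets the mark. Now I push.

{"fn": "carry_out", "kwargs": {
  "moves": "0 0.01 0 0 0 0; 0 0.02 0 0 0 0; 0 0.03 0 0 0 0; 0 0.04 0 0 0 0; 0 0.05 0 0 0 0; 0 0.06 0 0 0 0; 0 0.07 0 0 0 0; 0 0.078 0 0 0 0; 0 0.086 0 0 0 0; 0 0.09 0 0 0 0"
}}

```text
t: 11.63
eef_pos: [0.5975, -0.1325, 0.1101]
tool_rot: [3.14, 0.005, 1.9]
contact_force: [-1.2, -0.1, -0.2]
gripper_width: -0.001
```

```bash
cat > lk.py <<'E'
from h import *
import sys
y=.328; Q=np.array([[np.cos(y),-np.sin(y)],[np.sin(y),np.cos(y)]])
n=sys.argv[1]
for c in('wrist','scene','top'):
    _,_,o=shoot(c,c[0]+n+'.png',['lock_tip'])
    for v in o.values(): print(' jig',Q.T@(v[:2]-[.525,-.0355]))
print('tcp jig',Q.T@(r.get_obs()['eef_pos'][:2]-[.525,-.0355]))
E
python3 lk.py 9
```

```text
wrist lock_tip 0.72 [ 0.6239 -0.1267  0.1119]
 jig [ 0.06422805 -0.11819554]
scene lock_tip 0.53 [ 0.6172 -0.1238  0.1144]
 jig [ 0.05884058 -0.11333543]
tcp jig [ 0.03592652 -0.11521936]
```

{"fn": "carry_out", "kwargs": {
  "moves": "0 0.003 0 0 0 0; 0 0.006 0 0 0 0; 0 0.008 0 0 0 0; 0 0.008 0 0 0 0; 0 0.008 0 0 0 0"
}}

```text
t: 12.35
eef_pos: [0.6025, -0.1307, 0.1102]
tool_rot: [-3.14, 0.004, 1.9]
contact_force: [-3.9, -1.6, 1.8]
gripper_width: 0.002
```

{"fn": "carry_out", "kwargs": {
  "moves": "0 0.004 0 0 0 0; 0 0.006 0 0 0 0; 0 0.006 0 0 0 0; 0 0.006 0 0 0 0; 0 0.006 0 0 0 0"
}}

```text
t: 12.77
eef_pos: [0.6032, -0.1303, 0.1099]
tool_rot: [-3.13, 0.003, 1.901]
contact_force: [-14.5, -7.7, 8.7]
gripper_width: 0.002
```

```bash
python3 lk.py 10
```

```text
wrist lock_tip 0.75 [ 0.6249 -0.1244  0.1113]
 jig [ 0.06593918 -0.11633376]
scene lock_tip 0.48 [ 0.6228 -0.1239  0.1113]
scene lock_tip 0.27 [ 0.6441 -0.239  -0.002 ]
 jig [ 0.06409364 -0.11517597]
tcp jig [ 0.04351065 -0.11495394]
```

At the stop: 16 N with only 0.7 mm of travel, and the knob at jig x≈66. I back off, lift clear and check.

{"fn": "carry_out", "kwargs": {
  "moves": "0 -0.01 0 0 0 0; 0 -0.03 0 0 0 0; 0 -0.05 -0.02 0 0 0; 0 -0.08 -0.05 0 0 0; 0.03 -0.09 -0.09 0 0 0; 0.06 -0.09 -0.1 0 0 0; 0.06 -0.09 -0.1 0 0 0; 0.06 -0.09 -0.1 0 0 0; 0.06 -0.09 -0.1 0 0 0"
}}

```text
t: 13.82
eef_pos: [0.5002, -0.1021, 0.2108]
tool_rot: [-3.132, 0.004, 1.901]
contact_force: [0.6, -0.6, -0.3]
gripper_width: 0.002
```

```bash
python3 -c "
from h import *
im,X=meas('w11.png')
a=cv2.imread('pics/w11.png')"; python3 lk.py 12; python3 -c "
import cv2,numpy as np
a=cv2.imread('pics/w12.png');b=cv2.imread('pics/s12.png')[150:290,130:320]
cv2.imwrite('pics/f.png',np.hstack([cv2.resize(a[40:250,260:440],(360,420)),cv2.resize(b,(440,420))]))"
```

```text
tip along y from axle -0.045268981563468744 [ 0.5000979  -0.10235796  0.21030791] [-0.52620901  0.29371879  0.12654352]
p 0.84 [0.5718 0.0255 0.0347] s= 0.0427
g 0.46 [0.5803 0.0283 0.0163] s= 0.0426
wrist lock_tip 0.71 [ 0.6262 -0.1228  0.1096]
 jig [ 0.06768709 -0.11522785]
scene lock_tip 0.6 [ 0.6231 -0.1247  0.1102]
 jig [ 0.06408638 -0.11607837]
top lock_tip 0.52 [ 0.6286 -0.127   0.1066]
 jig [ 0.06859684 -0.11998813]
tcp jig [-0.04553032 -0.05502612]
```

View pics/f.png

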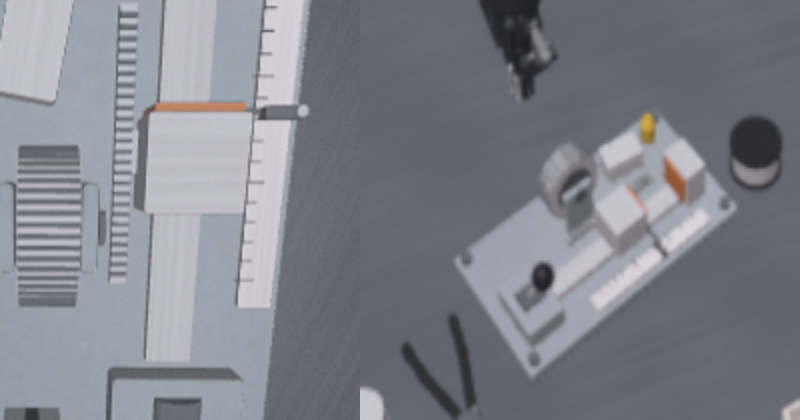

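The left half shows the pointer level with the gauge mark (about (250,110) and (285,111)). The right half shows the lever over and the arm clear. Handing in.

```bash
python3 -c "
from h import *
print(r.finish_job())"
```

```text
the job is handed in; nothing more can be done
None
```

I set the gap with four strokes on the wheel's crown, then pushed the lock lever over to its stop and handed the job in at about 14 s of the 64 s allowed. `finish_job` gives no verdict, so what follows rests on my own checks.

- **Gap:** The last pictures show the pointer level with the gauge mark. The networks put them 0.1 mm apart along the slide. One reading just after lift-off said 2.4 mm, but the picture from the same pose showed them level.
- **Lever:** It stopped hard at about 16 N. The knob reads jig x 64 to 69 mm, against 66 mm for fully over, and did not spring back when I let go.
- **Contact and loose things:** The arm is clear of everything, with the force reading near zero. I kept clear of the jaw and pointer, and none of the loose things in view appears moved. I did not measure their positions again.
- **Pressing force:** It briefly reached about 16 N in the second stroke, slightly above the advised 15 N, with no slip seen.

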